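# Shut the red valve in the covered shut-off box

### The job

Shut off the line with the red handle in the grey valve box. Working gently with the tips of the closed fingers, push the loose metal lid along its guides, without pinching or lifting it, until the opening is clear, then push the red handle round to its stop, again without pinching it, so that it lies square across its pipe. Leave the blue valve open and do not disturb the things lying round the box.

Things in the scene. Friction and masses are not known exactly. Their poses are not given: they have to be found in the camera images.
- valve_box: Grey sheet-steel shut-off box, fixed, 235 x 330 x 97 mm (its own x, y, z). Origin: centre of the underside, z up, y along its long side. The +y half of its top is a fixed deck 85 mm high; the -y half is open. Guide strips along both long sides (x = +-109 to +-117 mm) rise to 97 mm, the rim at the -y end to 88.5 mm. Two copper pipes run through it along y, their ends 204 mm out, 48 mm high.
- opening (a point): Centre of the box's opening, 85 mm above the table, axes as the box. Clear opening 197 mm (x) by 153 mm (y). In it are two ball valves on the two pipes, at x = -50 and x = +34 mm, their stems 45 mm to the +y side of this point; one has a red handle, one a blue; which is nearer the robot varies. They are hidden until the lid is slid away.
- lid_lip (a point): Middle of the outer (-y) face of the lid's lip, 100 mm above the table; axes as the lid's, parallel to the box's. The lip is folded up along the lid's -y edge: 150 mm long, 3 mm thick with a 6 mm rubber bead, top 115 mm above the table. It starts at y = -158 to -146 mm in the box frame; pushed in the box's +y direction it stops at about y = +8 mm, the opening then clear.
- lid: Loose aluminium lid, origin at the centre of its underside: a sheet 213 (x) x 152 (y) x 3 mm, about 0.4 kg, lying on ledges between the guide strips with 2.5 mm play each side, underside 85 mm above the table. Not fastened; it slides with a few newtons of friction and could be lifted off, but must not be.
- red_handle (a joint): Turn of the red-sleeved valve handle, rad. 0 = open: it points from the stem along its pipe, in the box's -y direction. Grows anticlockwise seen from above, the tip swinging to the box's +x side (away from the robot). 1.571 = shut, at the stop, pointing to +x. Starts at 0 to 0.35; stays where it is left; about 0.15 N m of friction (4 N at the sleeve).
- blue_handle (a joint): The same for the valve handle with the blue sleeve; starts at 0 to 0.06 (open) and must stay open.
- red_grip (a point): Centre of the red sleeve, 42 mm from the stem axis, 62 mm above the table. The sleeve is 13 mm wide, 14 mm high (55 to 69 mm above the table) and reaches from 16 to 64 mm from the stem axis. Below it the pipe's top is at 43 mm and, near the stem, the valve body's at 49 mm.
- blue_grip (a point): The same point on the blue sleeve.
- valve_red: The ball valve with the red handle; its origin lies at table level on the vertical turning axis (stem) of the red handle, its axes are the box's.
- valve_blue: The same for the valve with the blue handle.
- foil_tape: Bystander: white roll of foil tape lying flat, 100 mm across, 38 mm high, origin under its centre.
- elbow: Bystander: grey foil pipe elbow cover lying flat, 99 x 91 x 66 mm, origin under its centre.
- marker: Bystander: red marker pen lying behind the box, 12 x 134 x 15 mm, origin under its centre.

How it is judged:
By the outcome, as a careful person would: the job done as asked, in the order asked, and still so for the second after the job is handed in, with the robot touching nothing.
It also fails if it takes over 48 s, if anything falls off the work surface, if the arm or the gripper's body presses on something with over 40 N, if the wrist force passes 120 N, or if a joint passes its speed limit or range.

### The arm

A 6-joint arm with a two-finger parallel gripper is mounted at the origin on a cart in front of the work surface, level with it; the furniture and walls round the work are solid. World frame = base frame: x ahead of the robot, y to its left, z up, the work surface at z = 0. Lengths are in m, angles in rad, forces in N, time in s.
With the tool pointing down it reaches from about 0.3 to 0.875 m from the base axis. Payload 6.4 kg.
Tool frame: the origin (TCP) lies midway between the tips of the shut fingers; the grasp point (between the pads) lies 19 mm behind it (ctrl.pinch_z is the distance from the TCP to the grasp point, in m); z points along the fingers, y is the line along which they close (so a half turn about z gives the same grasp; the last joint's range is limited). The gripper opens to 85 mm and grips with 20 to 120 N. Pads are 22 mm wide; open, the fingers measure 114 mm over their backs; the gripper's body (76 mm by 85 mm) begins 54 mm behind the grasp point. The pads swing forward as they close: fully open they stand 13 mm farther back than shut.
Start: joints at [-1.485, 0.181, 1.607, -0, 1.354, -0.206], TCP at [0.165, -0.551, 0.231] pointing down, gripper open.
Joint ranges: [-2.99, 2.99], [-0.89, 2.07], [0.3, 2.58], [-1.14, 4.28], [0, 2.63], [-3.12, 3.12]. Speed limits (rad/s): [2.57, 2.57, 3.01, 3.14, 3.14, 3.14].

### API

Orientations are given as a unit quaternion [w, x, y, z].
In Python, from bench import ctrl gives the robot as it stands.
- The arm moves only by the tool apply_moves, never from a script. Its argument "moves" is a list of rows, each an object with "jaw": the opening, from 0 (shut) to 1 (fully open); "offset": the shift along the tool's x, y, z in mm, a list of three; "rot": the turn, a rotation vector about the tool's x, y, z in degrees, a list of three. In form: [{"jaw": jaw, "offset": [dx, dy, dz], "rot": [ax, ay, az]}, ...]. A call has exactly 5 rows; each row shifts and turns the commanded pose from where the row before left it, along the tool's axes as they then stand; what a row does not reach is not made up. A row lasts 1/8 s, in which the tool goes at most 62.5 mm and 10.7 degrees, less where a joint would pass 70% of its speed; a pose out of reach is approached as far as the arm can. A call is refused whole if a number of a shift passes 62.5 or a number of a turn 10.7, either way. A call with a gripper value outside its range is refused whole. The fingers move at their own pace and stop on an object; the grip force is fixed at half the most. Time passes only in rows, so rows that do not move let the fingers close, or fill a call up. It gives the time, the measured TCP pose, the force, the opening and the grip force at its end, in the units of the state.
- ctrl.get_obs(): the state, without advancing time (a new reading comes with each control period).
- ctrl.camera(name): name is "scene" or "top" or "wrist"; returns (picture, depth): 480x640x3 uint8, red, green, blue; 480x640 float32, m along the optical axis (not along the pixel's ray), 0 where there is no reading.
- ctrl.camera_params(name): a dict with "K" (3x3 intrinsics, pixels), "cam_to_world" (4x4, takes a point from camera to world coordinates); the wrist camera has in their place "mount" (4x4, takes a point from camera to tool coordinates, whose origin is the TCP and whose axes are the flange's). Camera axes: x right, y down, z forward; pixel columns grow to the right and rows downward; lengths in m; the calibration is good to about 2 mm. A picture is of the moment at which its call begins: read the wrist's pose just before it. camera_params takes no time and is no camera call.
- ctrl.hand_in(): hands the job in; it is judged then, once.
Trained networks look in the newest picture that a camera, given by its name, has taken for a name from the list of things; names that differ only in an ending like _2 or _b are one class to them, and where a whole thing is asked for, a point or a joint stands for the part that bears it (a point fixed in the world has none). Each returns a list of dicts, best first, with "score" (0 to 1); they miss things now and then, are a little off and sometimes report something else, mostly with a low value. They report only what shows in the picture. A call takes as long as a camera call.
- ctrl.outline_of(camera, target): "region" (480x640 bool, what is visible of it) and "position" ([column, row] in pixels, amid what is visible of it).
The state is a dict: "time_s": time; "q": joint angles; "dq": joint speeds; "joint_efforts": joint torques, N m; "eef_pos": TCP position; "eef_rot": TCP orientation; "wrist_force": force on the tool from outside, world axes, zero at the start; "torque": the same for the moment, N m; "opening": opening from 0.0 (shut) to 1.0 (fully open); "grasp_force": force on a finger pad.
Only numpy, scipy, OpenCV 4.12 (cv2) and the standard library are available. Lean on these libraries where they do the work, as an engineer would, in place of code of your own. Each camera call takes 0.05 s, during which the arm holds its last target. There are 200 camera calls.

## Working session

There is one attempt and no reset: what is moved stays moved. The work goes in short steps, Python scripts to look and compute and a tool call to move; the robot and the scene stay as the last step left them, time stands still between calls to the robot, and variables do not carry over. Pictures are saved under pics/ and viewed, at most 10 in all, crops included, and the job is handed in when it is done.

Besides the shell and the picture viewer there is one more tool, called after ">>>" as name(argument=value, ...), one argument or row to a line, values as JSON. apply_moves: Moves the arm, as the interface text tells. Its arguments: {"type":"object","properties":{"moves":{"type":"array"}},"required":["moves"]}

```bash
mkdir -p pics; ls
python3 - <<'E'
from bench import ctrl
import cv2,numpy as np
o=ctrl.get_obs();print({k:np.round(v,3).tolist() for k,v in o.items()})
for c in("top","scene"):
    p,d=ctrl.camera(c);cv2.imwrite(f"pics/{c}0.png",p[:,:,::-1]);np.savez(f"{c}0.npz",p=p,d=d)
    P=ctrl.camera_params(c);print(c,np.round(P["K"],1).tolist(),np.round(P["cam_to_world"],4).tolist())
    for n in("valve_box","lid","lid_lip","foil_tape","elbow","marker"):
        r=ctrl.outline_of(c,n)
        print(n,[(round(x["score"],2),np.round(x["position"]).tolist(),int(x["region"].sum())) for x in r[:2]])
E
```

```text
pics
{'time_s': 0.0, 'q': [-1.485, 0.182, 1.608, -0.0, 1.354, -0.206], 'dq': [-0.0, -0.0, 0.002, 0.0, -0.001, 0.0], 'joint_efforts': [-0.001, -44.486, -35.134, -0.0, 0.009, -0.0], 'eef_pos': [0.165, -0.55, 0.23], 'eef_rot': [-0.001, 0.989, 0.145, 0.0], 'wrist_force': [-0.462, -0.012, -0.555], 'torque': [-0.013, -0.045, -0.049], 'grasp_force': 0.0, 'opening': 0.999}
top [[507.0, 0.0, 316.3], [0.0, 507.0, 243.9], [0.0, 0.0, 1.0]] [[0.0267, -0.9931, 0.1144, 0.5049], [-0.9995, -0.0283, -0.0127, 0.0516], [0.0159, -0.114, -0.9934, 1.1561], [0.0, 0.0, 0.0, 1.0]]
valve_box [(0.69, [261.0, 298.0], 10794)]
lid [(0.71, [326.0, 274.0], 7576)]
lid_lip [(0.58, [330.0, 274.0], 7480)]
foil_tape [(0.98, [417.0, 215.0], 940)]
elbow [(0.58, [171.0, 343.0], 1450)]
marker [(0.64, [252.0, 225.0], 353)]
scene [[622.1, 0.0, 314.9], [0.0, 622.1, 234.4], [0.0, 0.0, 1.0]] [[-0.4752, -0.6377, 0.6063, -0.2659], [-0.8799, 0.3397, -0.3323, 0.5266], [0.0059, -0.6913, -0.7225, 1.1288], [0.0, 0.0, 0.0, 1.0]]
valve_box [(0.87, [296.0, 290.0], 10752)]
lid [(0.64, [341.0, 238.0], 4846)]
lid_lip [(0.93, [342.0, 242.0], 4863)]
foil_tape [(0.6, [373.0, 200.0], 1024), (0.39, [300.0, 287.0], 10880)]
elbow [(0.56, [235.0, 366.0], 1706)]
marker []
```

View pics/top0.png

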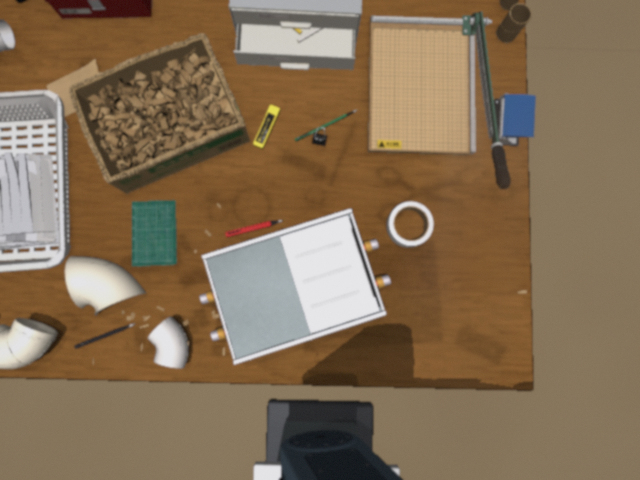

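View pics/scene0.png

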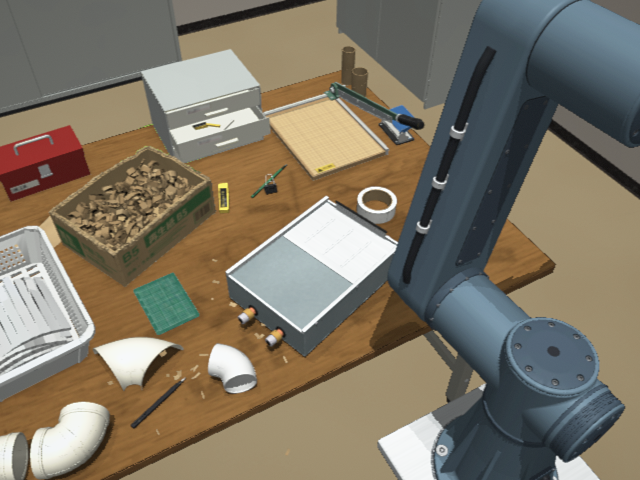

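```bash
cat > h.py <<'E'
import numpy as np,cv2
from bench import ctrl
from scipy.spatial.transform import Rotation as R
def cloud(c,d,T=None):
    P=ctrl.camera_params(c);K=P["K"];T=P["cam_to_world"] if T is None else T
    v,u=np.mgrid[:480,:640];X=np.stack([(u-K[0,2])/K[0,0]*d,(v-K[1,2])/K[1,1]*d,d],-1)
    X=X@T[:3,:3].T+T[:3,3];X[d==0]=np.nan;return X
def tool():
    o=ctrl.get_obs();q=o["eef_rot"];T=np.eye(4);T[:3,:3]=R.from_quat([*q[1:],q[0]]).as_matrix();T[:3,3]=o["eef_pos"];return T
E
python3 - <<'E'
from h import *
for c in("top","scene"):
    d=np.load(f"{c}0.npz")["d"];X=cloud(c,d)
    # seed region: box
    m=(X[...,2]>.078)&(X[...,2]<.125)&(X[...,0]>.25)&(X[...,0]<.68)&(X[...,1]>-.15)&(X[...,1]<.32)
    n,l,s,_=cv2.connectedComponentsWithStats(m.astype(np.uint8));i=1+s[1:,4].argmax();P=X[l==i]
    r=cv2.minAreaRect(P[:,:2].astype(np.float32)*1000);print(c,s[i],r)
    t=P[P[:,2]>.104];print(len(t),t.mean(0) if len(t) else 0)
    for z in np.arange(.08,.12,.004):print(round(z,3),((P[:,2]>z)&(P[:,2]<z+.004)).sum(),end='; ')
    # table level check
    print('table',np.nanmedian(X[(abs(X[...,2])<.02)][:,2]))
    (cx,cy),(a,b),ang=r
    # box frame
    e=cv2.boxPoints(r)/1000;k=[(e[(j+1)%4]-e[j]) for j in range(4)];ly=[v for v in k if np.linalg.norm(v)>.28 and v[1]>0][0];y=ly/np.linalg.norm(ly);x=np.array([y[1],-y[0]])
    print('yaw',np.degrees(np.arctan2(x[1],x[0])))
    Q=(P[:,:2]-[cx/1000,cy/1000])@np.c_[x,y]
    t=Q[P[:,2]>.104];print('lip box frame',t.min(0),t.max(0),np.median(t,0))
    g=Q[(P[:,2]>.092)&(P[:,2]<.101)];print('x hist',np.histogram(g[:,0],np.arange(-.12,.125,.01))[0])
    print('range',np.percentile(Q,[.5,99.5],axis=0))
T=cloud("top",np.load("top0.npz")["d"])
print('tape',T[215-26:215+26,417-26:417+26][T[189:241,391:443,2]>.025].mean(0))
E
```

```text
top [  202   219   185   145 17430] ((541.2244873046875, 83.39424133300781), (237.11814880371094, 330.3802490234375), 19.273244857788086)
212 [ 0.59165258 -0.0612046   0.11497968]
0.08 1449; 0.084 8051; 0.088 5953; 0.092 764; 0.096 837; 0.1 151; 0.104 1; 0.108 12; 0.112 128; 0.116 70; table 0.0009545477632443289
yaw 19.273245
lip box frame [-0.11124413 -0.15620079] [ 0.07724802 -0.14565567] [-7.09457513e-05 -1.52945262e-01]
x hist [568 106  18  20  18  23  41  26  27  27  28  33  32  26  22  23  23  32
  30  18  15  22 113 393]
range [[-0.11644876 -0.16306118]
 [ 0.11564789  0.16289112]]
scene [  225   200   172   138 12541] ((537.9859619140625, 83.75025939941406), (239.3529052734375, 336.49041748046875), 19.15360450744629)
242 [ 0.58638682 -0.06010273  0.11152579]
0.08 1651; 0.084 5537; 0.088 3519; 0.092 701; 0.096 644; 0.1 151; 0.104 59; 0.108 65; 0.112 82; 0.116 34; table 0.0005606450735462509
yaw 19.153603
lip box frame [-0.07617556 -0.15938641] [ 0.10681039 -0.01245572] [-0.00374693 -0.15227986]
x hist [468  82   9  19  23  20  25  25  25  19  19  29  28  20  26  20  22  32
  24  17  17  13 125 313]
range [[-0.11790503 -0.15731618]
 [ 0.11632518  0.1648987 ]]
tape [ 0.69389431 -0.17602834  0.0378852 ]
```

>>> apply_moves(
  moves=[
    {"jaw":0,"offset":[46,-25,0],"rot":[0,0,0]},
    {"jaw":0,"offset":[46,-25,0],"rot":[0,0,0]},
    {"jaw":0,"offset":[46,-25,0],"rot":[0,0,0]},
    {"jaw":0,"offset":[46,-25,0],"rot":[0,0,0]},
    {"jaw":0,"offset":[46,-25,0],"rot":[0,0,0]},
  ],
)

```text
time_s: 1.32
eef_pos: [0.3508, -0.3636, 0.2315]
eef_rot: [0.0, 0.989, 0.145, 0.0]
wrist_force: [0.1, -0.2, 1.5]
opening: 0.006
grasp_force: 0.0
```

>>> apply_moves(
  moves=[
    {"jaw":0,"offset":[46,-25,0],"rot":[0,0,0]},
    {"jaw":0,"offset":[46,-25,0],"rot":[0,0,0]},
    {"jaw":0,"offset":[46,-25,0],"rot":[0,0,0]},
    {"jaw":0,"offset":[46,-25,0],"rot":[0,0,0]},
    {"jaw":0,"offset":[46,-25,0],"rot":[0,0,-2.5]},
  ],
)

```text
time_s: 1.95
eef_pos: [0.5352, -0.1776, 0.2315]
eef_rot: [0.0, 0.986, 0.167, 0.0]
wrist_force: [0.9, -1.2, 0.7]
opening: -0.001
grasp_force: 0.0
```

```bash
cat >> h.py <<'E'
C=np.array([.540,.0835]);YAW=np.radians(19.2);BX=np.array([np.cos(YAW),np.sin(YAW)]);BY=np.array([-BX[1],BX[0]])
def box(p): return np.stack([(p[...,:2]-C)@BX,(p[...,:2]-C)@BY,p[...,2]],-1)
def where():
    T=tool();b=box(T[:3,3]);print('t',ctrl.get_obs()["time_s"],'tcp box mm',np.round(b*1000,1),'yaw',np.degrees(np.arctan2(T[1,0],T[0,0])).round(2),'z',T[:3,2].round(3),'F',np.round(ctrl.get_obs()["wrist_force"],1));return T
def wristcloud():
    T=tool();p,d=ctrl.camera("wrist");return p,d,cloud("wrist",d,T@ctrl.camera_params("wrist")["mount"])
E
python3 - <<'E'
from h import *
where();p,d,X=wristcloud();cv2.imwrite("pics/w1.png",p[:,:,::-1])
B=box(X)
ok=(B[...,2]>.08)&(abs(B[...,0])<.13)&(abs(B[...,1])<.18)
L=B[ok&(B[...,2]>.106)&(B[...,1]<-.12)];print('lip',len(L),np.percentile(L,[1,50,99],axis=0))
for y in np.arange(-.12,.1,.04):
    s=B[ok&(abs(B[...,1]-y)<.01)&(B[...,2]>.092)&(B[...,2]<.102)]
    print(round(y,2),[np.percentile(a,[2,98]).round(4) for a in(s[s[:,0]<-.09,0],s[s[:,0]>.09,0]) if len(a)])
s=B[ok&(B[...,2]<.093)&(abs(B[...,0])<.09)];print('rim y',np.percentile(s[:,1],[.5]))
E
```

```text
t 1.95 tcp box mm [ -90.4 -245.   231.5] yaw 19.28 z [ 0. -0. -1.] F [ 0.9 -1.2  0.7]
lip 2078 [[-0.0751039  -0.15853445  0.10619211]
 [-0.00227346 -0.15654559  0.11427973]
 [ 0.05616902 -0.15292555  0.11626474]]
-0.12 [array([-0.1177, -0.1094])]
-0.08 [array([-0.1176, -0.1096])]
-0.04 [array([-0.1177, -0.1097])]
0.0 [array([-0.1191, -0.1098])]
0.04 []
0.08 []
rim y [-0.16746159]
```

>>> apply_moves(
  moves=[
    {"jaw":0,"offset":[45,-20,0],"rot":[0,0,0]},
    {"jaw":0,"offset":[46,-20,20],"rot":[0,0,0]},
    {"jaw":0,"offset":[0,0,45],"rot":[0,0,0]},
    {"jaw":0,"offset":[0,0,45],"rot":[0,0,0]},
    {"jaw":0,"offset":[0,0,20],"rot":[0,0,0]},
  ],
)

```text
time_s: 2.62
eef_pos: [0.6051, -0.1104, 0.0983]
eef_rot: [-0.001, 0.986, 0.167, -0.002]
wrist_force: [-0.4, -0.2, -0.3]
opening: 0.003
grasp_force: 0.0
```

Run:
```python
from h import *
where()
```

```text
t 2.625 tcp box mm [  -2.3 -204.5   98.3] yaw 19.23 z [-0.004  0.002 -1.   ] F [-0.4 -0.2 -0.3]
```

>>> apply_moves(
  moves=[
    {"jaw":0,"offset":[0,-10,0],"rot":[0,0,0]},
    {"jaw":0,"offset":[0,-8,0],"rot":[0,0,0]},
    {"jaw":0,"offset":[0,-5,0],"rot":[0,0,0]},
    {"jaw":0,"offset":[0,-5,0],"rot":[0,0,0]},
    {"jaw":0,"offset":[0,-5,0],"rot":[0,0,0]},
  ],
)

```text
time_s: 3.25
eef_pos: [0.5962, -0.0798, 0.102]
eef_rot: [0.0, 0.986, 0.167, 0.0]
wrist_force: [-0.9, 0.7, 1.0]
opening: -0.002
grasp_force: 0.0
```

>>> apply_moves(
  moves=[
    {"jaw":0,"offset":[0,-6,0],"rot":[0,0,0]},
    {"jaw":0,"offset":[0,-6,0],"rot":[0,0,0]},
    {"jaw":0,"offset":[0,-6,0],"rot":[0,0,0]},
    {"jaw":0,"offset":[0,-6,0],"rot":[0,0,0]},
    {"jaw":0,"offset":[0,-6,0],"rot":[0,0,0]},
  ],
)

```text
time_s: 3.88
eef_pos: [0.5863, -0.0516, 0.1016]
eef_rot: [0.0, 0.986, 0.167, 0.0]
wrist_force: [1.0, -2.6, 2.3]
opening: 0.0
grasp_force: 2.3
```

```bash
cat >> h.py <<'E'
def lip():
    B=box(cloud("top",ctrl.camera("top")[1]))
    L=B[(B[...,2]>.106)&(B[...,2]<.12)&(abs(B[...,0])<.09)&(abs(B[...,1])<.18)];print('lip y',[(len(a),np.percentile(a[:,1],[5,50,95]).round(4)) for a in (L[L[:,0]<-.03],L[L[:,0]>.03]) if len(a)], L[:,0].min(),L[:,0].max())
E
python3 - <<'E'
from h import *
where();lip()
E
```

```text
t 3.875 tcp box mm [  -0.7 -142.8  101.6] yaw 19.22 z [ 0.001 -0.    -1.   ] F [ 1.  -2.6  2.3]
lip y [(58, array([-0.1286, -0.1262, -0.1239]))] -0.0755812122270231 -0.021506796998407796
```

>>> apply_moves(
  moves=[
    {"jaw":0,"offset":[0,-6,0],"rot":[0,0,0]},
    {"jaw":0,"offset":[0,-6,0],"rot":[0,0,0]},
    {"jaw":0,"offset":[0,-6,0],"rot":[0,0,0]},
    {"jaw":0,"offset":[0,-6,0],"rot":[0,0,0]},
    {"jaw":0,"offset":[0,-6,0],"rot":[0,0,0]},
  ],
)

```text
time_s: 4.55
eef_pos: [0.5762, -0.0231, 0.1015]
eef_rot: [0.0, 0.986, 0.167, 0.0]
wrist_force: [1.2, -4.4, 5.5]
opening: -0.001
grasp_force: 3.1
```

>>> apply_moves(
  moves=[
    {"jaw":0,"offset":[0,-6,0],"rot":[0,0,0]},
    {"jaw":0,"offset":[0,-6,0],"rot":[0,0,0]},
    {"jaw":0,"offset":[0,-6,0],"rot":[0,0,0]},
    {"jaw":0,"offset":[0,-6,0],"rot":[0,0,0]},
    {"jaw":0,"offset":[0,-6,0],"rot":[0,0,0]},
  ],
)

```text
time_s: 5.18
eef_pos: [0.5663, 0.0052, 0.1014]
eef_rot: [0.0, 0.986, 0.167, 0.0]
wrist_force: [2.5, -4.7, 4.9]
opening: -0.005
grasp_force: 3.2
```

>>> apply_moves(
  moves=[
    {"jaw":0,"offset":[0,-6,0],"rot":[0,0,0]},
    {"jaw":0,"offset":[0,-6,0],"rot":[0,0,0]},
    {"jaw":0,"offset":[0,-6,0],"rot":[0,0,0]},
    {"jaw":0,"offset":[0,-6,0],"rot":[0,0,0]},
    {"jaw":0,"offset":[0,-6,0],"rot":[0,0,0]},
  ],
)

```text
time_s: 5.8
eef_pos: [0.5564, 0.0335, 0.1015]
eef_rot: [0.0, 0.986, 0.167, 0.0]
wrist_force: [2.0, -4.7, 4.7]
opening: -0.001
grasp_force: 3.3
```

Run:
```python
from h import *
where();lip()
```

```text
t 5.8 tcp box mm [ -0.9 -52.6 101.5] yaw 19.22 z [ 0. -0. -1.] F [ 2.  -4.7  4.7]
lip y [(55, array([-0.0388, -0.0363, -0.0339]))] -0.07514684717515249 -0.033551375973447234
```

>>> apply_moves(
  moves=[
    {"jaw":0,"offset":[0,-6,0],"rot":[0,0,0]},
    {"jaw":0,"offset":[0,-6,0],"rot":[0,0,0]},
    {"jaw":0,"offset":[0,-6,0],"rot":[0,0,0]},
    {"jaw":0,"offset":[0,-6,0],"rot":[0,0,0]},
    {"jaw":0,"offset":[0,-6,0],"rot":[0,0,0]},
  ],
)

```text
time_s: 6.48
eef_pos: [0.5465, 0.0616, 0.1014]
eef_rot: [0.0, 0.986, 0.167, -0.0]
wrist_force: [2.2, -3.9, 5.4]
opening: -0.002
grasp_force: 3.2
```

>>> apply_moves(
  moves=[
    {"jaw":0,"offset":[0,-4,0],"rot":[0,0,0]},
    {"jaw":0,"offset":[0,-3,0],"rot":[0,0,0]},
    {"jaw":0,"offset":[0,-2,0],"rot":[0,0,0]},
    {"jaw":0,"offset":[0,-2,0],"rot":[0,0,0]},
    {"jaw":0,"offset":[0,-2,0],"rot":[0,0,0]},
  ],
)

```text
time_s: 7.1
eef_pos: [0.5423, 0.0738, 0.1013]
eef_rot: [0.0, 0.986, 0.167, -0.0]
wrist_force: [1.6, -3.9, 5.0]
opening: -0.001
grasp_force: 3.3
```

Run:
```python
from h import *
where();lip()
```

```text
t 7.1 tcp box mm [ -1.1  -9.9 101.3] yaw 19.22 z [-0. -0. -1.] F [ 1.6 -3.9  5. ]
lip y [(45, array([0.004 , 0.0066, 0.0088]))] -0.07552613660190796 -0.04113210820596801
```

>>> apply_moves(
  moves=[
    {"jaw":0,"offset":[0,-1,0],"rot":[0,0,0]},
    {"jaw":0,"offset":[0,-1,0],"rot":[0,0,0]},
    {"jaw":0,"offset":[0,-1,0],"rot":[0,0,0]},
    {"jaw":0,"offset":[0,-1,0],"rot":[0,0,0]},
    {"jaw":0,"offset":[0,0,0],"rot":[0,0,0]},
  ],
)

```text
time_s: 7.78
eef_pos: [0.5421, 0.0764, 0.1015]
eef_rot: [0.001, 0.986, 0.167, 0.001]
wrist_force: [5.1, -9.1, 2.5]
opening: -0.004
grasp_force: 5.1
```

>>> apply_moves(
  moves=[
    {"jaw":0,"offset":[0,-1,0],"rot":[0,0,0]},
    {"jaw":0,"offset":[0,-0.5,0],"rot":[0,0,0]},
    {"jaw":0,"offset":[0,-0.5,0],"rot":[0,0,0]},
    {"jaw":0,"offset":[0,0,0],"rot":[0,0,0]},
    {"jaw":0,"offset":[0,0,0],"rot":[0,0,0]},
  ],
)

```text
time_s: 8.4
eef_pos: [0.542, 0.0767, 0.1016]
eef_rot: [0.003, 0.986, 0.167, 0.001]
wrist_force: [6.7, -14.9, 0.4]
opening: 0.002
grasp_force: 7.8
```

>>> apply_moves(
  moves=[
    {"jaw":0,"offset":[0,15,0],"rot":[0,0,0]},
    {"jaw":0,"offset":[0,25,-10],"rot":[0,0,0]},
    {"jaw":0,"offset":[0,25,-50],"rot":[0,0,0]},
    {"jaw":0,"offset":[0,25,-50],"rot":[0,0,0]},
    {"jaw":0,"offset":[0,10,-40],"rot":[0,0,0]},
  ],
)

```text
time_s: 9.02
eef_pos: [0.5729, -0.0153, 0.2522]
eef_rot: [-0.001, 0.986, 0.167, -0.001]
wrist_force: [0.9, -0.2, -0.6]
opening: -0.0
grasp_force: 0.0
```

Run:
```python
from h import *
where();p,d,X=wristcloud();cv2.imwrite("pics/w2.png",p[:,:,::-1]);np.savez("w2.npz",p=p,X=X)
print(ctrl.camera_params("wrist")["mount"].round(3))
for n in("red_handle","blue_handle","valve_red","valve_blue"):
    for r in ctrl.outline_of("wrist",n)[:1]:
        b=box(X)[r["region"]];print(n,round(r["score"],2),np.round(r["position"]),np.nanmedian(b,0).round(4))
hsv=cv2.cvtColor(p,cv2.COLOR_RGB2HSV)
B=box(X);inn=(abs(B[...,0])<.1)&(B[...,1]>-.16)&(B[...,1]<.0)&(B[...,2]>.05)&(B[...,2]<.075)
for nm,m in(("red",(hsv[...,0]<8)|(hsv[...,0]>172)),("blue",(hsv[...,0]>100)&(hsv[...,0]<130))):
    P=B[inn&m&(hsv[...,1]>130)]
    if len(P):
        r=cv2.minAreaRect(P[:,:2].astype(np.float32)*1000);print(nm,len(P),r,cv2.boxPoints(r).round(1).tolist(),np.median(P[:,2]))
lip()
```

```text
t 9.025 tcp box mm [  -1.5 -104.1  252.2] yaw 19.18 z [-0.002  0.002 -1.   ] F [ 0.9 -0.2 -0.6]
[[ 0.001 -0.961 -0.278  0.07 ]
 [ 1.     0.001  0.     0.001]
 [-0.    -0.278  0.961 -0.143]
 [ 0.     0.     0.     1.   ]]
red_handle 0.65 [279. 254.] [-0.0441 -0.0673  0.0667]
blue_handle 0.69 [272. 172.] [ 0.0355 -0.066   0.0674]
valve_red 0.73 [267. 254.] [-0.0428 -0.0533  0.0596]
valve_blue 0.73 [264. 166.] [ 0.0361 -0.0533  0.0595]
red 713 ((-43.22524642944336, -82.35926818847656), (13.31159782409668, 47.143062591552734), 9.790538787841797) [[-53.79999923706055, -60.29999923706055], [-45.79999923706055, -106.69999694824219], [-32.70000076293945, -104.5], [-40.70000076293945, -58.0]] 0.06859056530100721
blue 619 ((35.37916946411133, -81.90632629394531), (11.62657642364502, 44.7757453918457), 3.271960496902466) [[28.299999237060547, -59.900001525878906], [30.899999618530273, -104.5999984741211], [42.5, -103.9000015258789], [39.900001525878906, -59.20000076293945]] 0.06892099355282766
lip y [(17, array([0.0068, 0.0093, 0.0109])), (65, array([0.0065, 0.0089, 0.0115]))] -0.04498097337174774 0.07953443803929172
```

View pics/w2.png

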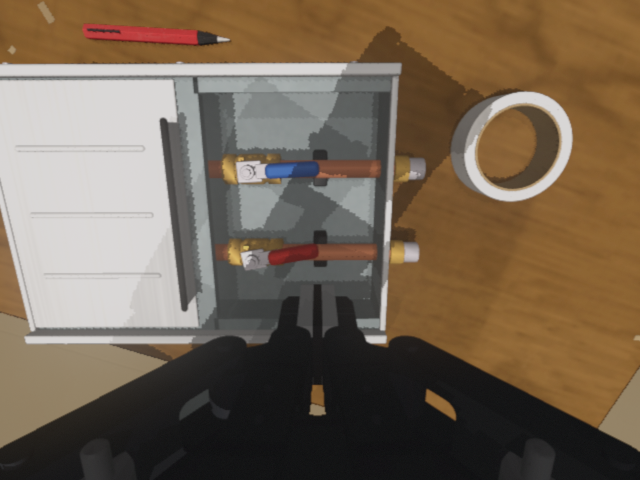

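>>> apply_moves(
  moves=[
    {"jaw":0,"offset":[-37,-6,0],"rot":[0,0,0]},
    {"jaw":0,"offset":[-37,-5,20],"rot":[0,0,0]},
    {"jaw":0,"offset":[0,0,45],"rot":[0,0,0]},
    {"jaw":0,"offset":[0,0,45],"rot":[0,0,0]},
    {"jaw":0,"offset":[0,0,20],"rot":[0,0,0]},
  ],
)

```text
time_s: 9.95
eef_pos: [0.4961, -0.0273, 0.1167]
eef_rot: [-0.002, 0.986, 0.167, -0.004]
wrist_force: [-0.4, -0.3, 0.8]
opening: -0.002
grasp_force: 0.0
```

Run:
```python
from h import *
where();p,d,X=wristcloud();cv2.imwrite("pics/w3.png",p[:,:,::-1])
S=np.array([-50.4,-41])
for t in (0,10,20,30,40,50,60,70,80,90,95):
    a=np.radians(t);u=np.array([np.sin(a),-np.cos(a)]);n=np.array([np.cos(a),np.sin(a)]);rc=36+14*t/90
    print(t,(S+rc*u-6.5*n-[11,14]).round(1))
```

```text
t 9.95 tcp box mm [-77.9 -90.2 116.7] yaw 19.25 z [-0.008  0.003 -1.   ] F [-0.4 -0.3  0.8]
0 [-67.9 -91. ]
10 [-61.3 -93.1]
20 [-54.1 -94. ]
30 [-46.7 -93.5]
40 [-39.2 -91.5]
50 [-32.  -88.1]
60 [-25.4 -83.3]
70 [-19.6 -77.1]
80 [-14.8 -69.8]
90 [-11.4 -61.5]
95 [-10.2 -57. ]
```

View pics/w3.png

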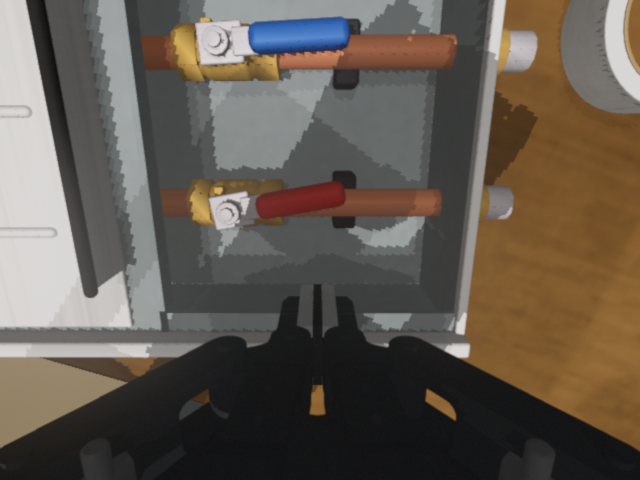

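>>> apply_moves(
  moves=[
    {"jaw":0,"offset":[1,0,15],"rot":[0,0,0]},
    {"jaw":0,"offset":[1,0,15],"rot":[0,0,0]},
    {"jaw":0,"offset":[0,0,15],"rot":[0,0,0]},
    {"jaw":0,"offset":[0,0,8],"rot":[0,0,0]},
    {"jaw":0,"offset":[0,0,0],"rot":[0,0,0]},
  ],
)

```text
time_s: 10.62
eef_pos: [0.5012, -0.0281, 0.0677]
eef_rot: [-0.0, 0.986, 0.167, -0.001]
wrist_force: [-0.3, -0.1, 0.1]
opening: -0.004
grasp_force: 0.0
```

Run:
```python
from h import *
where()
```

```text
t 10.625 tcp box mm [-73.3 -92.6  67.7] yaw 19.22 z [-0.001  0.    -1.   ] F [-0.3 -0.1  0.1]
```

>>> apply_moves(
  moves=[
    {"jaw":0,"offset":[0,0,6],"rot":[0,0,0]},
    {"jaw":0,"offset":[0,0,5],"rot":[0,0,0]},
    {"jaw":0,"offset":[3,0,0],"rot":[0,0,0]},
    {"jaw":0,"offset":[4,0,0],"rot":[0,0,0]},
    {"jaw":0,"offset":[4,0,0],"rot":[0,0,0]},
  ],
)

```text
time_s: 11.25
eef_pos: [0.5126, -0.0246, 0.0576]
eef_rot: [0.0, 0.986, 0.167, 0.0]
wrist_force: [-0.8, 0.3, 0.6]
opening: -0.0
grasp_force: 0.0
```

>>> apply_moves(
  moves=[
    {"jaw":0,"offset":[4,0,0],"rot":[0,0,0]},
    {"jaw":0,"offset":[4,0,0],"rot":[0,0,0]},
    {"jaw":0,"offset":[4,0,0],"rot":[0,0,0]},
    {"jaw":0,"offset":[4,0,0],"rot":[0,0,0]},
    {"jaw":0,"offset":[4,-1,0],"rot":[0,0,0]},
  ],
)

```text
time_s: 11.88
eef_pos: [0.5304, -0.0169, 0.057]
eef_rot: [-0.0, 0.986, 0.167, -0.0]
wrist_force: [-3.7, -0.8, -0.6]
opening: -0.0
grasp_force: 1.7
```

Run:
```python
from h import *
where()
```

```text
t 11.875 tcp box mm [-42.1 -91.7  57. ] yaw 19.22 z [-0.001  0.    -1.   ] F [-3.7 -0.8 -0.6]
```

>>> apply_moves(
  moves=[
    {"jaw":0,"offset":[3.5,-1,0],"rot":[0,0,0]},
    {"jaw":0,"offset":[3.5,-1.5,0],"rot":[0,0,0]},
    {"jaw":0,"offset":[3.5,-2,0],"rot":[0,0,0]},
    {"jaw":0,"offset":[3,-2.5,0],"rot":[0,0,0]},
    {"jaw":0,"offset":[3,-3,0],"rot":[0,0,0]},
  ],
)

```text
time_s: 12.5
eef_pos: [0.5431, -0.0021, 0.0573]
eef_rot: [0.0, 0.986, 0.167, 0.0]
wrist_force: [-3.4, -3.6, -0.6]
opening: 0.001
grasp_force: 1.9
```

>>> apply_moves(
  moves=[
    {"jaw":0,"offset":[3,-3,0],"rot":[0,0,0]},
    {"jaw":0,"offset":[2.5,-3.5,0],"rot":[0,0,0]},
    {"jaw":0,"offset":[2.5,-3.5,0],"rot":[0,0,0]},
    {"jaw":0,"offset":[2,-3.5,0],"rot":[0,0,0]},
    {"jaw":0,"offset":[1,-3.5,0],"rot":[0,0,0]},
  ],
)

```text
time_s: 13.12
eef_pos: [0.5482, 0.0176, 0.0575]
eef_rot: [0.0, 0.986, 0.167, 0.001]
wrist_force: [-1.6, -3.8, 0.6]
opening: 0.0
grasp_force: 1.9
```

```bash
cat >> h.py <<'E'
def handles():
    p,d,X=wristcloud();hsv=cv2.cvtColor(p,cv2.COLOR_RGB2HSV);B=box(X)
    inn=(abs(B[...,0])<.1)&(B[...,1]>-.16)&(B[...,1]<.0)&(B[...,2]>.05)&(B[...,2]<.075)
    for nm,m in(("red",(hsv[...,0]<8)|(hsv[...,0]>172)),("blue",(hsv[...,0]>100)&(hsv[...,0]<130))):
        P=B[inn&m&(hsv[...,1]>130)]
        if len(P)>20:
            r=cv2.minAreaRect(P[:,:2].astype(np.float32)*1000);v=cv2.fitLine(P[:,:2].astype(np.float32),cv2.DIST_HUBER,0,.01,.01).ravel();print(nm,len(P),r,'theta',np.degrees(np.arctan2(v[0],-v[1])))
    return p
E
python3 - <<'E'
from h import *
where();handles()
E
```

```text
t 13.125 tcp box mm [-13.9 -64.9  57.5] yaw 19.22 z [ 0.001 -0.    -1.   ] F [-1.6 -3.8  0.6]
red 2839 ((-13.007954597473145, -45.403564453125), (13.253374099731445, 53.2037353515625), 81.56132507324219) theta 80.22264
blue 4251 ((35.66099548339844, -81.89012145996094), (13.038433074951172, 45.555660247802734), 2.5083444118499756) theta 3.2191405
```

>>> apply_moves(
  moves=[
    {"jaw":0,"offset":[0.5,-1.5,0],"rot":[0,0,0]},
    {"jaw":0,"offset":[0.5,-1.5,0],"rot":[0,0,0]},
    {"jaw":0,"offset":[0,-1.5,0],"rot":[0,0,0]},
    {"jaw":0,"offset":[0,-1,0],"rot":[0,0,0]},
    {"jaw":0,"offset":[0,-1,0],"rot":[0,0,0]},
  ],
)

```text
time_s: 13.8
eef_pos: [0.5478, 0.0222, 0.0578]
eef_rot: [0.002, 0.986, 0.167, 0.001]
wrist_force: [2.2, -12.0, -2.2]
opening: 0.003
grasp_force: 5.5
```

>>> apply_moves(
  moves=[
    {"jaw":0,"offset":[0,-1,0],"rot":[0,0,0]},
    {"jaw":0,"offset":[0,-0.5,0],"rot":[0,0,0]},
    {"jaw":0,"offset":[0,-0.5,0],"rot":[0,0,0]},
    {"jaw":0,"offset":[0,-0.5,0],"rot":[0,0,0]},
    {"jaw":0,"offset":[0,0,0],"rot":[0,0,0]},
  ],
)

```text
time_s: 14.42
eef_pos: [0.5477, 0.0226, 0.0578]
eef_rot: [0.003, 0.986, 0.167, 0.002]
wrist_force: [3.5, -17.9, -4.4]
opening: -0.003
grasp_force: 7.9
```

Run:
```python
from h import *
where();handles()
```

```text
t 14.425 tcp box mm [-12.8 -60.1  57.8] yaw 19.21 z [ 0.004 -0.006 -1.   ] F [  3.5 -17.9  -4.4]
red 2622 ((-6.76032829284668, -42.025604248046875), (40.801822662353516, 13.144838333129883), 0.5235921740531921) theta 84.861015
blue 4352 ((35.56266784667969, -81.44121551513672), (13.170697212219238, 46.2347412109375), 3.090280771255493) theta 2.918298
```

At the stop (18 N, no more motion). Back off and check.

>>> apply_moves(
  moves=[
    {"jaw":0,"offset":[0,10,0],"rot":[0,0,0]},
    {"jaw":0,"offset":[0,25,0],"rot":[0,0,0]},
    {"jaw":0,"offset":[0,15,-30],"rot":[0,0,0]},
    {"jaw":0,"offset":[0,0,-60],"rot":[0,0,0]},
    {"jaw":0,"offset":[0,0,-60],"rot":[0,0,0]},
  ],
)

```text
time_s: 15.1
eef_pos: [0.5616, -0.0202, 0.2083]
eef_rot: [-0.001, 0.986, 0.167, -0.0]
wrist_force: [0.4, 0.3, -0.2]
opening: 0.001
grasp_force: 0.0
```

>>> apply_moves(
  moves=[
    {"jaw":0,"offset":[0,0,-30],"rot":[0,0,0]},
    {"jaw":0,"offset":[0,0,0],"rot":[0,0,0]},
    {"jaw":0,"offset":[0,0,0],"rot":[0,0,0]},
    {"jaw":0,"offset":[0,0,0],"rot":[0,0,0]},
    {"jaw":0,"offset":[0,0,0],"rot":[0,0,0]},
  ],
)

```text
time_s: 15.72
eef_pos: [0.5615, -0.0207, 0.2358]
eef_rot: [-0.001, 0.986, 0.167, -0.001]
wrist_force: [0.3, 0.2, -0.1]
opening: -0.0
grasp_force: 0.0
```

Run:
```python
from h import *
where();p=handles();cv2.imwrite("pics/w4.png",p[:,:,::-1]);lip()
```

```text
t 15.725 tcp box mm [ -14.  -105.4  235.8] yaw 19.22 z [-0.002  0.001 -1.   ] F [ 0.3  0.2 -0.1]
red 757 ((-10.245237350463867, -42.27218246459961), (45.742881774902344, 13.004682540893555), 0.6313972473144531) theta 90.44004
blue 737 ((35.55331039428711, -81.92322540283203), (11.617128372192383, 44.76337814331055), 3.9127562046051025) theta 3.8121107
lip y [(53, array([0.0062, 0.0088, 0.0111])), (64, array([0.0064, 0.0089, 0.0114]))] -0.07050160783796823 0.07972689811282817
```

View pics/w4.png

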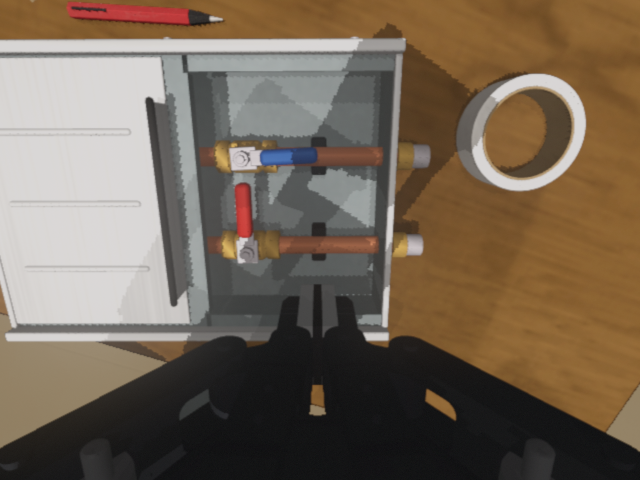

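The red handle at (244,210) lies square across its pipe. The blue handle at (287,157) is still open, the lid is at its stop with the lip at about column 160, and the tape and marker are undisturbed.

```bash
python3 -c "
from bench import ctrl
print(ctrl.hand_in())"
```

```text
the job is handed in; nothing more can be done
None
```

The red valve is shut: its handle is at the stop and measures about 90° across its pipe. The lid is slid clear to its stop, the blue valve is still open, nothing round the box was touched, and the job was handed in at about 16 s.

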